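Close the bulb cover and press the adjuster knob home on a headlamp

ROBOT

A 7-joint arm with a two-finger parallel gripper is mounted at the origin on the work surface. World frame = base frame: x ahead of the robot, y to its left, z up, the work surface at z = 0. Lengths are in mm, angles in rad, forces in N, time in s.
With the tool pointing down it reaches from about 425 to 1025 mm from the base axis. Payload 9.4 kg.
Tool frame: the origin (TCP) lies midway between the tips of the shut fingers; the grasp point (between the pads) lies 19 mm behind it; z points along the fingers, y is the line along which they close (so a half turn about z gives the same grasp; the last joint's range is limited). The gripper opens to 93 mm and grips with 3 to 60 N. Pads are 15 mm wide; open, the fingers measure 128 mm over their backs; the gripper's body (75 mm by 188 mm) begins 65 mm behind the grasp point.
Start: joints at [1.027, 0.599, -0.003, 1.599, 0.002, 0.943, -0.08], TCP at [326.263, -647.439, 218.618] pointing down, gripper open.
Joint ranges: [-2.57, 2.57], [-0.35, 1.97], [-1.29, 1.29], [0.11, 2.56], [-1.05, 4.19], [0.11, 1.86], [-2.63, 2.63]. Speed limits (rad/s): [2.22, 2.22, 3.01, 3.01, 3.14, 3.14, 3.14].

INTERFACE

Orientations are given as a rotation vector (axis times angle).
In Python, from cell import observe, get_image, close_job gives the robot as it stands.
- The arm moves only by the tool apply_moves, never from a script. Its argument "commands" is a list of rows, each an object with "delta_pos": the shift along the tool's x, y, z in mm, a list of three; "angular": the turn, a rotation vector about the tool's x, y, z in rad, a list of three. A call has 1 to 20 rows; each row is the pose to reach, as a shift and turn from the pose commanded when the call began, along the tool's axes at that moment; what a row does not reach only later rows make up. A row lasts 1/12 s, in which the tool goes at most 41.7 mm and 7.16 degrees, less where a joint would pass 70% of its speed; a pose out of reach is approached as far as the arm can. A call with a gripper value outside its range is refused whole. "claw" is the finger opening in mm, from 0 to 93, set as the call begins (left out, the last holds). The fingers move at their own pace and stop on an object; the grip force is fixed at half the most. Time passes only in rows, so rows that repeat a pose let the fingers close. It gives the time, the measured TCP pose, the force, the opening and the grip force at its end, in the units of the state.
- observe(): the state, without advancing time (a new reading comes with each control period).
- get_image(name): name is "scene" or "top" or "wrist"; returns a dict with "img" (384x512x3 uint8, blue, green, red), "mtx" (3x3 intrinsics, pixels), "R" (3x3) and "t" (3): a world point X has camera coordinates R X + t. Camera axes: x right, y down, z forward; pixel columns grow to the right and rows downward; lengths in mm; the calibration is good to about 2 mm. The wrist camera is an equidistant fisheye: a pixel r from the principal point sees the ray r / f radians off the axis. A picture is of the moment at which its call begins. There is no depth.
- close_job(): hands the job in; it is judged then, once.
The state is a dict: "t": time; "q": joint angles; "joint_vel": joint speeds; "effort": joint torques, N m; "tool_pos": TCP position; "eef_rot": TCP orientation; "force": force on the tool from outside, world axes, zero at the start; "moment": the same for the moment, N m; "gripper_width": finger opening in mm; "grasp_force": force on a finger pad.
Only numpy, scipy, OpenCV 4.12 (cv2) and the standard library are available. Lean on these libraries where they do the work, as an engineer would, in place of code of your own. Each camera call takes 0.05 s, during which the arm holds its last target. There are 200 camera calls.

TASK

The headlamp lies lens-down with its back up: first press the hinged bulb cover down until the catch snaps over it and holds it shut by itself, and take the hand off it. Then pick up the winged adjuster knob from the bench, turn it to match the flat on the D-shaped shaft, push it fully home, and keep pressing so that the sprung shaft is held well down, nearer the bottom of its travel than the top; finish while still gripping the knob and holding it down. Leave the other things on the bench where they are.

Things in the scene. Friction and masses are not known exactly. Their poses are not given: they have to be found in the camera images.
- headlamp: car headlamp lying lens-down in a low cradle, fixed to the bench: about 200 mm (its x) by 360 mm (its y), grey plastic back facing up as a flat top 90 mm above the bench. Origin: centre of the underside, at bench level; z up. The bulb cover is at its +y half, the adjuster shaft in its -y half
- cover_hinge (a point): middle of the bulb cover's hinge line, 100 mm above the bench, 55 mm to +x and 75 mm to +y of the headlamp's origin; axes are the headlamp's. The hinge line runs along its y; from it the shut cover extends 88 mm to -x
- bulb_cover (a joint): angle of the bulb cover (black round plate, 82 mm across, 6 mm thick, centre 46 mm from the hinge line, 18 mm wide lip at its free edge reaching 91 mm): 0 shut and level against its stop, growing as the free -x edge swings up, to 1.3 at most; starts open at 0.6 to 1.05. A hinge spring (0.1 Nm/rad) lifts it again to 0.5 or more if it is let go unlatched; on its catch it rests at about 0.01
- catch_nose (a point): sprung steel catch that holds the cover shut: nose 14 mm wide, 8 mm thick, on a small block standing 23 mm above the headlamp's back, 92 mm to -x of the hinge line. It gives way to the cover's lip and snaps over it in the last 0.15 rad, which takes about 6 to 12 N downwards near the free edge; push right down to 0
- cover_pad (a point): point to press: on the cover's outer face, 66 mm from the hinge line (22 mm short of the lip), midway across; moves with the cover. Its z is the outer face's normal (up when shut), its x points to the hinge
- shaft_seat (a point): on the axis of the adjuster shaft, on top of its 30 mm wide flange, where the knob's underside comes to rest; 126 mm above the bench at the start, moves down with the shaft. Above it stands the white D-shaped shaft, 16 mm long, 16 mm diameter, with one flat 4 mm from the axis on its +x side, top 3.5 mm tapered by 2.5 mm all round. z up; the shaft cannot turn
- shaft (a joint): how far the shaft with its flange is pressed down, in m: 0 up (at rest), 0.010 at the bottom stop; spring 3 N at 0, 10 N at 0.010. Below the flange are a coil spring and a 30 mm boss on the headlamp's back
- knob: loose black knob standing bore-down, 35 g; origin at the underside's centre. Round skirt 40 mm across, 20 mm high; on it a wing to grip, 34 mm long (x), 14 wide (y), 22 high (42 mm in all); a pointer lug at skirt height reaches 32 mm from the axis to +x. D bore 16.5 mm deep, 1.1 mm clearance all round, flat on the lug's side (+x): it goes on only with its x along shaft_seat's x
- dust_cap: bystander: round rubber cap, 48 mm across, 26 mm high, without a wing; origin at the underside
- led_bulb: bystander: metal bulb standing upright, 36 mm across at the foot, 50 mm high, stepped; origin at the underside
- bulb_carton: bystander: cardboard box 60 x 90 x 50 mm high; origin at the underside
- screwdriver: bystander: screwdriver lying on the bench, about 200 mm long along its x
- polish_can: bystander: can standing upright, 56 mm across, 110 mm high; origin at the underside
- relay: bystander: small black cube 28 mm wide, 30 mm high; origin at the underside

How it is judged (in metres and radians):
On the way, in this order (a step that is already met when the one before it is completed fails the run):
1. the bulb cover is held shut by its catch, with the robot's hand off the headlamp (value of joint bulb_cover below 0.06 rad and contact force between each of the arm, the fingers and headlamp below 0.1 N), for 0.3 s.
2. the knob is fully home on the shaft, its flat matching (z of knob in the frame of shaft_seat below 0.004 m and horizontal distance between knob and shaft_seat below 0.004 m and angle between the x axis of knob and the x axis of shaft_seat, either way round below 0.25 rad and angle between knob's own z axis and vertical below 0.15 rad), for 0.2 s.
At the end, for the whole second after the job is handed in: Bulb cover shut on its catch (under 0.06 rad); knob fully home on the shaft (underside within 4 mm of the flange and 4 mm of the axis, flats matching within 0.25 rad, tilted less than 0.15 rad); shaft held down more than 5 mm of its 10 mm; the fingers still on the knob (all of step 2 and value of joint bulb_cover below 0.06 rad and value of joint shaft above 0.005 m and contact force between the fingers and knob above 1 N); the arm keeps its last pose, push and grip.
It fails at once if another thing on the bench is moved more than 40 mm (distance of any of dust_cap, led_bulb, bulb_carton, screwdriver, polish_can, relay from where it was at the start of the episode above 0.04 m).
It also fails if it takes over 50 s, if anything falls off the work surface, if the arm or the gripper's body presses on something with over 40 N, if the wrist force passes 120 N, or if a joint passes its speed limit or range.

## Working session

There is one attempt and no reset: what is moved stays moved. The work goes in short steps, Python scripts to look and compute and a tool call to move; the robot and the scene stay as the last step left them, time stands still between calls to the robot, and variables do not carry over. Pictures are saved under pics/ and viewed, at most 13 in all, crops included, and the job is handed in when it is done.

Besides the shell and the picture viewer there is one more tool, called after "Emit:" by a JSON object that holds its "method" and its "body". apply_moves: Moves the arm, as the interface text tells. Its arguments: {"type":"object","properties":{"commands":{"type":"array","items":{"type":"object","properties":{"delta_pos":{"type":"array","items":{"type":"number"}},"angular":{"type":"array","items":{"type":"number"}}}}},"claw":{"type":"number"}},"required":["commands"]}

```bash
ls; mkdir -p pics; python3 - <<'E'
from cell import *
import cv2,pickle
o=observe();print(o)
d={n:get_image(n) for n in("scene","top","wrist")}
pickle.dump(d,open('im0.pkl','wb'))
for n in d:
    print(n,d[n]["mtx"].tolist(),d[n]["R"].round(4).tolist(),d[n]["t"].round(1).tolist())
cv2.imwrite('pics/top0.png',cv2.resize(d["top"]["img"],(800,600),interpolation=cv2.INTER_CUBIC))
cv2.imwrite('pics/scene0.png',cv2.resize(d["scene"]["img"],(800,600),interpolation=cv2.INTER_CUBIC))
E
```

```text
pics
{'t': 0.0, 'q': array([ 1.02732847,  0.60011398, -0.00252478,  1.60011582,  0.00179162,
        0.94289472, -0.07978463]), 'joint_vel': array([-0.00037094, -0.00067285,  0.00142656, -0.00147286,  0.00140646,
        0.00143979, -0.00041972]), 'effort': array([ 1.21140285e-03, -7.65067792e+01,  1.49756391e+00, -2.52345496e+01,
       -5.22861094e-02,  1.68880384e-02,  2.07429403e-04]), 'tool_pos': array([ 326.01122192, -647.02792344,  217.7733024 ]), 'eef_rot': array([-3.05499343e+00, -7.26306401e-01,  7.73477435e-04]), 'force': array([ 0.13315941, -0.97536394,  0.05560216]), 'moment': array([-0.01259985, -0.01472822,  0.00054651]), 'grasp_force': 0.0, 'gripper_width': 93.05892001821401}
scene [[438.0506963461184, 0.0, 250.2478673065775], [0.0, 438.0506963461184, 186.24508275797282], [0.0, 0.0, 1.0]] [[0.3871, 0.9219, 0.0142], [0.7524, -0.3069, -0.5829], [-0.533, 0.2363, -0.8124]] [-215.9, -341.7, 1450.2]
top [[470.9561751871765, 0.0, 254.64829365402315], [0.0, 470.9561751871765, 186.15246590771778], [0.0, 0.0, 1.0]] [[0.0027, -0.9999, -0.0148], [-0.9921, -0.0008, -0.1257], [0.1256, 0.015, -0.992]] [24.7, 529.4, 1210.3]
wrist [[297.3186396354542, 0.0, 254.7221930253678], [0.0, 297.3186396354542, 193.02726531551792], [0.0, 0.0, 1.0]] [[0.4494, -0.8933, -0.0008], [-0.8585, -0.4322, 0.276], [-0.2469, -0.1234, -0.9612]] [-725.0, -30.6, 390.7]
```

View pics/top0.png

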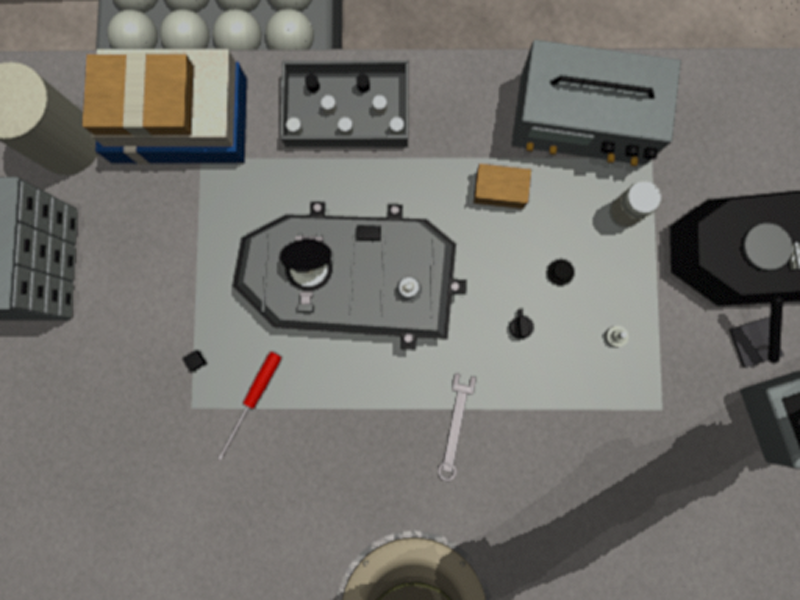

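View pics/scene0.png

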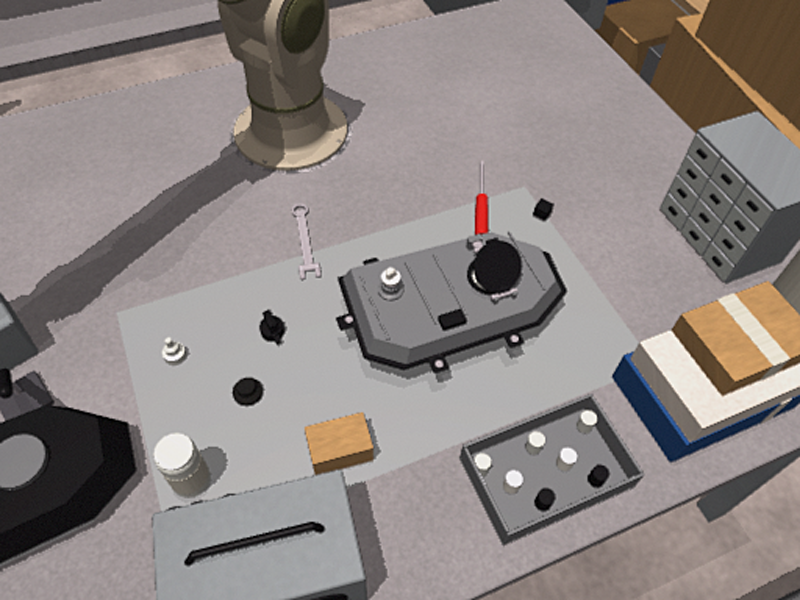

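The top view shows the headlamp centred near (345,275) in 800x600 pixels. The open cover is at (306,262), catch (305,302), white shaft (408,288), knob (520,325) and dust cap (560,271). In the scene view the knob is at (271,327) and the shaft at (391,275). I need zoomed crops for detail.

```bash
cat > h.py <<'E'
import numpy as np,cv2,pickle
from scipy.spatial.transform import Rotation as Rot
def ray(d,uv):
    K=d["mtx"];u=np.array([(uv[0]-K[0,2])/K[0,0],(uv[1]-K[1,2])/K[1,1],1.])
    return -d["R"].T@d["t"], d["R"].T@u
def fray(d,uv):
    K=d["mtx"];x=np.array([uv[0]-K[0,2],uv[1]-K[1,2]]);r=np.hypot(*x);a=r/K[0,0]
    u=np.r_[x/max(r,1e-9)*np.sin(a),np.cos(a)];return -d["R"].T@d["t"], d["R"].T@u
def plane(c,v,z): return c+v*(z-c[2])/v[2]
def tri(*rs):
    A=0;b=0
    for c,v in rs:
        v=v/np.linalg.norm(v);P=np.eye(3)-np.outer(v,v);A=A+P;b=b+P@c
    p=np.linalg.solve(A,b);return p,[np.linalg.norm(np.cross(p-c,v/np.linalg.norm(v))) for c,v in rs]
def proj(d,X):
    c=d["R"]@X+d["t"];p=d["mtx"]@c;return p[:2]/p[2]
E
python3 - <<'E'
from h import *
d=pickle.load(open('im0.pkl','rb'))
T=d["top"]["img"];S=d["scene"]["img"]
def crop(I,x0,y0,w,h,k): return cv2.resize(I[y0:y0+h,x0:x0+w],(w*k,h*k),interpolation=cv2.INTER_CUBIC)
a=crop(T,145,125,160,100,5)
b=np.hstack([crop(T,312,188,50,40,8),crop(S,150,190,50,40,8)])[:, :800]
cv2.imwrite('pics/a.png',np.vstack([a[:,:800]]))
c=crop(S,205,140,160,100,5)
cv2.imwrite('pics/c.png',c);cv2.imwrite('pics/b.png',b)
E
```

```text
(no output)
```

View pics/a.png

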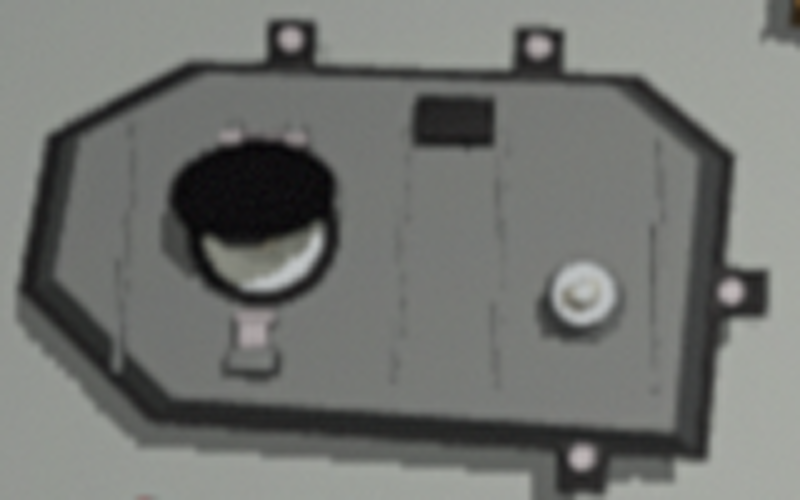

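View pics/b.png

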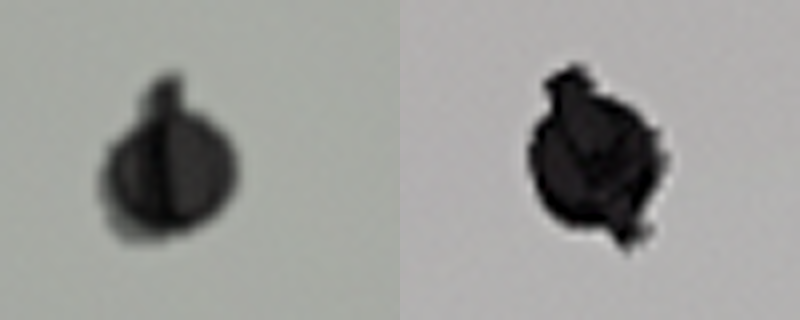

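The top crop shows hinge ears at (232,135) and (296,137), catch nose (252,330) and shaft top (583,292). The grey plate's upper edge runs from (200,68) to (635,82). The knob's lug points roughly to +x, at the lower right in the scene crop. Next I'll look at the scene crop.

View pics/c.png

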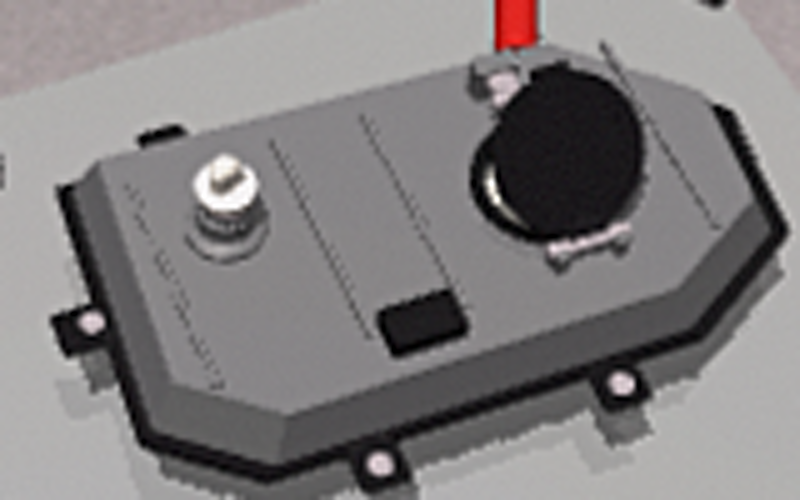

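```bash
python3 - <<'E'
from h import *
d=pickle.load(open('im0.pkl','rb'));T=d["top"];S=d["scene"]
t=lambda x,y,z:plane(*ray(T,(x/5+145,y/5+125)),z).round(1)
print('hinge ears',t(232,135,100),t(296,137,100))
print('nose',t(252,330,110))
print('edge up',t(200,68,90),t(635,82,90),'low',t(180,403,90),t(675,430,90))
print('shaft142',t(583,292,142))
K=lambda D,z,*p:plane(*ray(D,p),z).round(1)
for D,n,s in((T,'T',(312,188)),(S,'S',(150,190))):
    g=D["img"].max(2)[s[1]:s[1]+40,s[0]:s[0]+50]
    m=(g<70).astype(np.uint8);M=cv2.moments(m,True);c=(M['m10']/M['m00']+s[0],M['m01']/M['m00']+s[1]);print(n,c,m.sum(),K(D,20,*c))
    # skirt by opening
    o=cv2.morphologyEx(m,cv2.MORPH_OPEN,cv2.getStructuringElement(2,(9,9)));M=cv2.moments(o,True);c=(M['m10']/M['m00']+s[0],M['m01']/M['m00']+s[1]);print(' skirt',c,K(D,12,*c))
print('T tip',K(T,20,172/8+312,75/8+188),K(T,42,172/8+312,75/8+188))
print('S tips',K(S,20,232/8+150,240/8+190),K(S,42,172/8+150,72/8+190))
E
```

```text
hinge ears [607.8 184.7 100. ] [606.7 152.3 100. ]
nose [507.4 171.3 110. ]
edge up [644.7 203.4  90. ] [637.2 -19.1  90. ] low [472.7 209.8  90. ] [459.6 -38.8  90. ]
shaft142 [522.3   7.3 142. ]
T (332.88235294117646, 208.64705882352942) 187 [ 471.2 -181.5   20. ]
 skirt (332.98823529411766, 209.18823529411765) [ 470.4 -182.9   12. ]
S (173.72727272727272, 209.36363636363637) 231 [ 475.5 -181.3   20. ]
 skirt (173.6318407960199, 209.50248756218906) [ 470.5 -181.1   12. ]
T tip [ 501.2 -183.7   20. ] [ 498.9 -180.3   42. ]
S tips [ 511.5 -178.3   20. ] [ 457.4 -178.9   42. ]
```

The scene crop shows the shaft top at (225,170) with its flat facing the lower right (+x). The hinge ears are at (558,255) and (622,235), and the open cover is centred near (560,150). Next I'll compute the cover angle and the offset for the first move.

```bash
python3 - <<'E'
from h import *
d=pickle.load(open('im0.pkl','rb'));T=d["top"];S=d["scene"]
r=[]
for D,s,(x0,y0,x1,y1) in((T,(145,125),(160,130,340,250)),(S,(205,140),(490,65,650,240))):
    I=D["img"];x0,x1=x0//5+s[0],x1//5+s[0];y0,y1=y0//5+s[1],y1//5+s[1]
    m=(I[y0:y1,x0:x1].max(2)<32).astype(np.uint8)
    n,l,st,c=cv2.connectedComponentsWithStats(m);k=1+st[1:,4].argmax()
    o=cv2.morphologyEx((l==k).astype(np.uint8),cv2.MORPH_OPEN,cv2.getStructuringElement(2,(9,9)))
    ct=max(cv2.findContours(o,0,1)[0],key=len);e=cv2.fitEllipse(ct);p=(e[0][0]+x0,e[0][1]+y0);print(p,e[1:],[v*5 for v in (p[0]-s[0],p[1]-s[1])]);r.append(ray(D,p))
print('cover centre',tri(*r))
tt=lambda a,b:tri(ray(T,(a[0]/5+145,a[1]/5+125)),ray(S,(b[0]/5+205,b[1]/5+140)))
print('shaft',tt((583,292),(225,166)))
print('ears',tt((232,135),(622,235)),tt((296,137),(558,255)))
print('nose',tt((252,330),(503,85)))
E
```

```text
(195.11392211914062, 163.01177978515625) ((17.930931091308594, 31.134790420532227), 84.96749114990234) [250.56961059570312, 190.05889892578125]
(317.7763042449951, 170.30771827697754) ((27.896650314331055, 31.538949966430664), 32.500492095947266) [563.8815212249756, 151.5385913848877]
cover centre (array([574.07064955, 170.66005877, 132.12186968]), [np.float64(0.5091272034776363), np.float64(0.5091272034776414)])
shaft (array([523.47976117,   9.26888666, 138.64491259]), [np.float64(2.1448869876230368), np.float64(2.1448869876230123)])
ears (array([609.35677455, 187.52413674,  97.9656219 ]), [np.float64(2.680587506314468), np.float64(2.680587506314641)]) (array([607.91122928, 153.96624676,  97.04480549]), [np.float64(1.38769974283743), np.float64(1.3876997428373923)])
nose (array([508.14872072, 172.8639368 , 108.1875822 ]), [np.float64(1.3537044094889585), np.float64(1.353704409488918)])
```

Emit:
{"method": "apply_moves", "body": {"claw": 0, "commands": [{"delta_pos":[311,-364,58],"angular":[0,0,0.5]},{"delta_pos":[311,-364,58],"angular":[0,0,0.5]},{"delta_pos":[311,-364,58],"angular":[0,0,0.5]},{"delta_pos":[311,-364,58],"angular":[0,0,0.5]},{"delta_pos":[311,-364,58],"angular":[0,0,0.5]},{"delta_pos":[311,-364,58],"angular":[0,0,0.5]},{"delta_pos":[311,-364,58],"angular":[0,0,0.5]},{"delta_pos":[311,-364,58],"angular":[0,0,0.5]},{"delta_pos":[311,-364,58],"angular":[0,0,0.5]},{"delta_pos":[311,-364,58],"angular":[0,0,0.5]},{"delta_pos":[311,-364,58],"angular":[0,0,0.5]},{"delta_pos":[311,-364,58],"angular":[0,0,0.5]},{"delta_pos":[311,-364,58],"angular":[0,0,0.5]},{"delta_pos":[311,-364,58],"angular":[0,0,0.5]},{"delta_pos":[311,-364,58],"angular":[0,0,0.5]},{"delta_pos":[311,-364,58],"angular":[0,0,0.5]}]}}

```text
t: 1.48
tool_pos: [439.9, -183.8, 160.8]
eef_rot: [3.141, -0.055, 0.0]
force: [1.0, -0.4, -0.3]
gripper_width: 0.2
grasp_force: 0.0
```

```bash
cat >> h.py <<'E'
def delta(o,X,yaw):
    "tool-frame shift and z-turn from measured pose to world X, tool down with tool x at yaw"
    R0=Rot.from_rotvec(o["eef_rot"]);G=Rot.from_matrix(np.array([[np.cos(yaw),np.sin(yaw),0],[np.sin(yaw),-np.cos(yaw),0],[0,0,-1.]]))
    return R0.inv().apply(np.array(X)-o["tool_pos"]).round(1),(R0.inv()*G).as_rotvec().round(3)
E
python3 - <<'E'
from h import *;from cell import *
o=observe();print(o["t"],o["tool_pos"],Rot.from_rotvec(o["eef_rot"]).as_matrix().round(3).tolist())
d=get_image("wrist");pickle.dump(d,open('w1.pkl','wb'));
print((-d["R"].T@d["t"]).round(1))
print(delta(o,(465,9,205),-.035))
E
```

```text
1.4833 [ 439.94108391 -183.76038964  160.75259711] [[0.999, -0.035, 0.0], [-0.035, -0.999, -0.001], [0.0, 0.001, -1.0]]
[ 517.9 -186.4  326.3]
(array([  18.3, -193.5,  -44.4]), array([ 0.001, -0.   , -0.   ]))
```

Emit:
{"method": "apply_moves", "body": {"commands": [{"delta_pos":[18,-193,-44]},{"delta_pos":[18,-193,-44]},{"delta_pos":[18,-193,-44]},{"delta_pos":[18,-193,-44]},{"delta_pos":[18,-193,-44]},{"delta_pos":[18,-193,-44]},{"delta_pos":[18,-193,-44]},{"delta_pos":[18,-193,-44]}]}}

```text
$.commands[0]: bad value
```

```bash
python3 - <<'E'
from h import *;from cell import *
o=observe();print(o["t"],o["tool_pos"])
d=get_image("wrist");pickle.dump(d,open('w2.pkl','wb'))
k=pickle.load(open('w1.pkl','rb'))
def fp(d,X):
    c=d["R"]@np.array(X,float)+d["t"];a=np.arctan2(np.hypot(c[0],c[1]),c[2]);return d["mtx"][:2,2]+d["mtx"][0,0]*a*c[:2]/np.hypot(c[0],c[1])
out=[]
for D,X in((k,(472,-182,30)),(d,(523,8,142))):
    u=fp(D,X).astype(int);print(u);w,h=40,50
    x0,y0=u-[w,h];print(x0,y0);c=D["img"][y0:y0+2*h,x0:x0+2*w];out.append(cv2.resize(c,(400,500),interpolation=cv2.INTER_CUBIC))
cv2.imwrite('pics/w.png',np.hstack(out))
print(delta(o,(580,170,195),-.035))
E
```

```text
1.5333 [ 439.87363102 -183.83219904  160.74260118]
[251 155]
211 105
[ 10 131]
-30 81Traceback (most recent call last):
  File "<stdin>", line 10, in <module>
cv2.error: OpenCV(4.12.0) /io/opencv/modules/imgproc/src/resize.cpp:4208: error: (-215:Assertion failed) !ssize.empty() in function 'resize'
```

Every row has to include "angular".

Emit:
{"method": "apply_moves", "body": {"commands": [{"delta_pos":[18,-193,-44],"angular":[0,0,0]},{"delta_pos":[18,-193,-44],"angular":[0,0,0]},{"delta_pos":[18,-193,-44],"angular":[0,0,0]},{"delta_pos":[18,-193,-44],"angular":[0,0,0]},{"delta_pos":[18,-193,-44],"angular":[0,0,0]},{"delta_pos":[18,-193,-44],"angular":[0,0,0]},{"delta_pos":[18,-193,-44],"angular":[0,0,0]},{"delta_pos":[18,-193,-44],"angular":[0,0,0]}]}}

```text
t: 2.25
tool_pos: [464.3, 8.6, 204.5]
eef_rot: [3.141, -0.054, -0.0]
force: [0.6, -0.5, -0.4]
gripper_width: 0.5
grasp_force: 0.0
```

```bash
cat >> h.py <<'E'
def fp(d,X):
    c=d["R"]@np.array(X,float)+d["t"];a=np.arctan2(np.hypot(c[0],c[1]),c[2]);return d["mtx"][:2,2]+d["mtx"][0,0]*a*c[:2]/np.hypot(c[0],c[1])
E
python3 - <<'E'
from h import *;from cell import *
o=observe();print(o["t"],o["tool_pos"])
d=get_image("wrist");pickle.dump(d,open('w2.pkl','wb'))
k=pickle.load(open('w1.pkl','rb'))
out=[]
for D,X in((k,(472,-182,30)),(d,(523,8,142))):
    u=fp(D,X).astype(int);w,h=40,50
    x0,y0=u-[w,h];print(u,x0,y0);c=D["img"][y0:y0+2*h,x0:x0+2*w];out.append(cv2.resize(c,(400,500),interpolation=cv2.INTER_CUBIC))
cv2.imwrite('pics/w.png',np.hstack(out))
print(delta(o,(580,170,195),-.035))
E
```

```text
2.25 [464.33183464   8.63095023 204.51390905]
[251 155] 211 105
[252 135] 212 85
(array([ 110.1, -165.3,    9.4]), array([0.001, 0.   , 0.001]))
```

View pics/w.png

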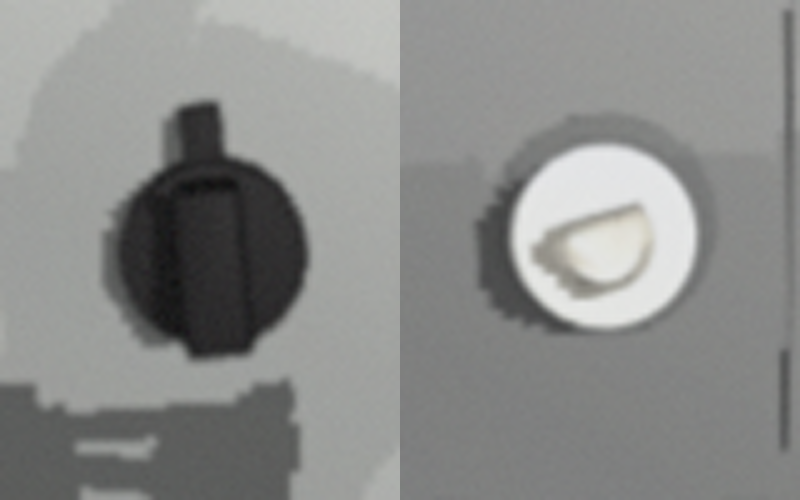

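The left crop shows the knob: lug tip (200,105), skirt centre about (213,250), wing mid-ends (206,191) and (219,352). The right crop shows the shaft: flange circle at about (605,236), with the flat's edge running from (563,228) to (640,206), so the flat is turned left of +x. Next I'll get numbers from these.

```bash
python3 - <<'E'
from h import *
k=pickle.load(open('w1.pkl','rb'));s=pickle.load(open('w2.pkl','rb'))
W=lambda D,o,p,z:plane(*fray(D,(p[0]/5+o[0]-.4,p[1]/5+o[1]-.4)),z)
ok=(211,105);os=(212,85)
a,b=W(k,ok,(206,191),42),W(k,ok,(219,352),42);print('wing',a,b,(a+b)/2,np.linalg.norm(a-b),np.arctan2(*(a-b)[1::-1]))
c=W(k,ok,(212.5,249),20);l=W(k,ok,(199.5,105),20);print('skirt',c,l,np.linalg.norm(l-c),np.arctan2(*(l-c)[1::-1]))
I=s["img"][85:185,212:292].astype(float);m=(I.min(2)>185).astype(np.uint8)
m=cv2.morphologyEx(m,cv2.MORPH_CLOSE,np.ones((5,5)))
ct=max(cv2.findContours(m,0,1)[0],key=cv2.contourArea);e=cv2.minEnclosingCircle(ct);h=cv2.convexHull(ct)
e2=cv2.fitEllipse(h);print(e,e2)
p=np.array(e2[0])+os;print('flange',plane(*fray(s,p),126))
sub=I[36:64,22:56];np.set_printoptions(linewidth=250)
print((sub[...,0]).astype(int))
E
```

```text
wing [ 486.61003872 -182.74283623   42.        ] [ 454.86634705 -184.08733999   42.        ] [ 470.73819288 -183.41508811   42.        ] 31.77215214182703 0.042329690359946034
skirt [ 471.98849311 -183.35331658   20.        ] [ 502.06810996 -181.79809558   20.        ] 30.119795195210866 0.051657486222404334
((40.53047180175781, 46.71467971801758), 18.094646453857422) ((40.519981384277344, 46.71292495727539), (35.85150909423828, 36.05760192871094), 92.572998046875)
flange [524.61579725   8.29317824 126.        ]
[[ 95  87  92 131 189 224 230 229 230 229 230 228 228 228 228 229 229 229 229 228 229 229 229 229 228 228 228 229 228 229 229 229 225 192]
 [ 90  78 109 172 219 229 229 228 229 228 228 228 228 227 228 227 228 228 227 228 228 227 228 229 228 228 228 228 229 227 228 228 229 222]
 [ 77  90 142 203 226 228 227 227 228 227 227 227 227 227 227 227 227 228 228 228 228 228 227 228 229 228 229 228 228 228 228 228 230 227]
 [ 77 113 177 221 228 227 227 227 228 227 227 227 228 227 227 228 226 227 228 228 228 227 228 228 225 223 225 228 228 228 228 229 228 230]
 [ 88 141 200 226 228 227 
[... 2610 characters left out ...]
169]
 [ 77  75  71  78 113 169 211 225 226 226 224 214 183 167 165 166 178 190 207 218 222 225 226 226 226 227 226 226 226 227 226 217 177 135]
 [ 78  74  76  74  77 113 171 211 224 227 226 224 221 220 221 220 222 223 224 227 226 226 226 227 226 226 227 227 227 225 216 178 137 117]
 [ 78  78  77  77  75  79 113 164 202 222 226 227 226 227 227 227 227 227 226 226 227 225 226 226 227 227 226 226 221 206 169 136 117 120]
 [ 78  80  79  76  76  72  78 102 143 190 217 223 225 226 226 226 227 226 226 226 226 226 226 226 227 225 224 218 186 152 126 117 120 128]
 [ 96  99  94  81  78  79  75  75  88 122 163 193 210 220 224 225 226 226 226 226 226 225 226 224 220 214 194 167 138 120 117 120 129 132]]
```

Emit:
{"method": "apply_moves", "body": {"commands": [{"delta_pos":[110,-165,9],"angular":[0,0,0]},{"delta_pos":[110,-165,9],"angular":[0,0,0]},{"delta_pos":[110,-165,9],"angular":[0,0,0]},{"delta_pos":[110,-165,9],"angular":[0,0,0]},{"delta_pos":[110,-165,9],"angular":[0,0,0]},{"delta_pos":[110,-165,9],"angular":[0,0,0]},{"delta_pos":[110,-165,9],"angular":[0,0,0]},{"delta_pos":[110,-165,9],"angular":[0,0,0]}]}}

```text
t: 2.97
tool_pos: [579.6, 168.5, 194.9]
eef_rot: [3.14, -0.056, -0.002]
force: [-0.0, 0.4, -0.2]
gripper_width: 0.6
grasp_force: 0.0
```

```bash
python3 - <<'E'
from h import *;from cell import observe
s=pickle.load(open('w2.pkl','rb'))
q=lambda c,r,z:plane(*fray(s,(212+22+c,85+36+r)),z)
for (a,b,z) in(((8,8.9),(22,4.5),130),((11,9),(24,5),138.5),((12,11),(22,8),142)):
    A,B=q(*a,z),q(*b,z);print(A,B,np.arctan2(*(A-B)[1::-1])-np.pi/2)
o=observe();print(o["t"],o["tool_pos"])
for X in((567,170,150),(553,170.5,128),(541,171,110),(538,171,104)):print(delta(o,X,-.035)[0])
E
```

```text
[526.70556045  16.6536101  130.        ] [529.84310562   5.28712896 130.        ] 0.26932806830772593
[527.09038498  13.95701996 138.5       ] [529.84639326   3.78284719 138.5       ] 0.264534456272147
[525.7510268   13.13530781 142.        ] [527.78044532   5.42024481 142.        ] 0.25721931428592515
2.9667 [579.64025387 168.48723209 194.90921435]
[-12.6  -1.1  44.9]
[-26.6  -1.2  66.9]
[-38.6  -1.3  85. ]
[-41.6  -1.2  91. ]
```

Emit:
{"method": "apply_moves", "body": {"commands": [{"delta_pos":[-4,-2,15],"angular":[0,0,0]},{"delta_pos":[-8,-2,30],"angular":[0,0,0]},{"delta_pos":[-12,-2,42],"angular":[0,0,0]},{"delta_pos":[-16,-2,50],"angular":[0,0,0]},{"delta_pos":[-21,-2,58],"angular":[0,0,0]},{"delta_pos":[-26,-2,66],"angular":[0,0,0]},{"delta_pos":[-33,-2,73],"angular":[0,0,0]},{"delta_pos":[-38,-2,80],"angular":[0,0,0]},{"delta_pos":[-41,-2,83],"angular":[0,0,0]},{"delta_pos":[-41,-2,83],"angular":[0,0,0]}]}}

```text
t: 3.8
tool_pos: [539.4, 174.4, 112.7]
eef_rot: [-3.141, 0.052, -0.003]
force: [1.7, -1.1, 3.1]
gripper_width: 0.4
grasp_force: 1.7
```

Emit:
{"method": "apply_moves", "body": {"commands": [{"delta_pos":[0,2,2],"angular":[0,0,0]},{"delta_pos":[0,2,4],"angular":[0,0,0]},{"delta_pos":[0,2,6],"angular":[0,0,0]},{"delta_pos":[0,2,8],"angular":[0,0,0]},{"delta_pos":[0,2,9],"angular":[0,0,0]},{"delta_pos":[0,2,9],"angular":[0,0,0]}]}}

```text
t: 4.3
tool_pos: [538.7, 172.8, 103.4]
eef_rot: [-3.141, 0.052, 0.001]
force: [-0.4, 1.2, 1.2]
gripper_width: 0.6
grasp_force: 0.8
```

Emit:
{"method": "apply_moves", "body": {"commands": [{"delta_pos":[0,2,1],"angular":[0,0,0]},{"delta_pos":[0,2,2],"angular":[0,0,0]},{"delta_pos":[0,2,3],"angular":[0,0,0]},{"delta_pos":[0,2,3],"angular":[0,0,0]}]}}

```text
t: 4.63
tool_pos: [538.9, 172.1, 102.4]
eef_rot: [-3.139, 0.05, -0.001]
force: [-7.2, 4.5, 25.5]
gripper_width: 0.5
grasp_force: 12.7
```

```bash
python3 - <<'E'
from h import *;from cell import *
o=observe();print(o["t"],o["tool_pos"],o["force"])
t=get_image("top")["img"];s=get_image("scene")["img"];w=get_image("wrist")["img"]
r=lambda I:cv2.resize(I,(400,300),interpolation=cv2.INTER_CUBIC)
cv2.imwrite('pics/p1.png',np.vstack([np.hstack([r(t[115:205,150:270]),r(s[130:220,260:380])]),np.hstack([r(w),r(w[80:260,150:390])])]))
E
```

```text
4.6333 [538.86923869 172.10936743 102.3873276 ] [-7.21767981  4.48773687 25.52758003]
```

View pics/p1.png

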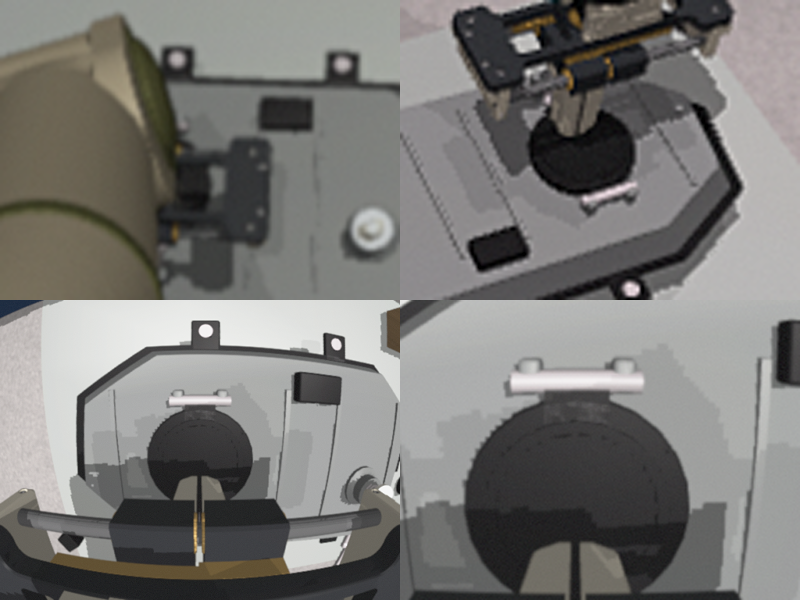

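The cover lies flat under the fingers at (580,150) in the scene panel with 25 N on the tool, so it is at its stop. I'll lift off and move toward the knob, then check that the cover stays shut.

Emit:
{"method": "apply_moves", "body": {"commands": [{"delta_pos":[0,0,0],"angular":[0,0,0]},{"delta_pos":[0,0,-25],"angular":[0,0,0]},{"delta_pos":[0,0,-60],"angular":[0,0,0]},{"delta_pos":[0,0,-90],"angular":[0,0,0]},{"delta_pos":[-20,30,-90],"angular":[0,0,0]},{"delta_pos":[-50,60,-90],"angular":[0,0,0]},{"delta_pos":[-60,100,-90],"angular":[0,0,0]},{"delta_pos":[-60,140,-90],"angular":[0,0,0]},{"delta_pos":[-60,180,-90],"angular":[0,0,0]},{"delta_pos":[-60,180,-90],"angular":[0,0,0]}]}}

```text
t: 5.62
tool_pos: [471.4, -15.5, 190.8]
eef_rot: [3.138, -0.067, -0.001]
force: [-0.2, -0.8, -0.1]
gripper_width: 0.7
grasp_force: 0.0
```

```bash
python3 - <<'E'
from h import *;from cell import *
o=observe();print(o["t"],o["tool_pos"],o["force"])
s=get_image("scene")["img"];w=get_image("wrist");pickle.dump(w,open('w3.pkl','wb'));w=w["img"]
r=lambda I:cv2.resize(I,(400,300),interpolation=cv2.INTER_CUBIC)
cv2.imwrite('pics/p2.png',np.hstack([r(s[130:220,260:380]),r(w)]))
# knob yaw 0.047 at (471.5,-183.4)
print(delta(o,(471.5,-183.4,120),.047))
E
```

```text
5.6167 [471.404321   -15.53195858 190.81730362] [-0.21234525 -0.79081641 -0.06598098]
(array([  7.4, 167.5,  71.3]), array([ 0.003,  0.001, -0.09 ]))
```

View pics/p2.png

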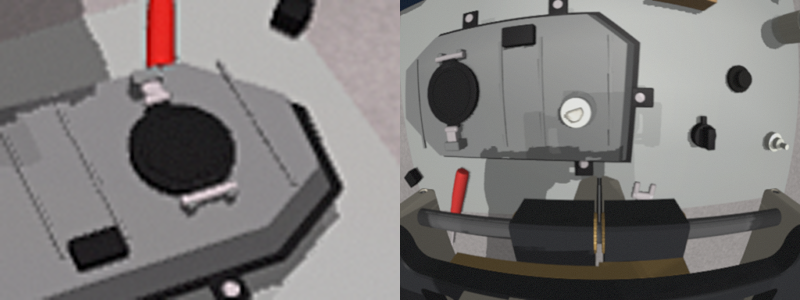

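The cover stays shut with the nose over its lip, seen at (155,90). Now to the knob.

Emit:
{"method": "apply_moves", "body": {"claw": 50, "commands": [{"delta_pos":[7,167,71],"angular":[0,0,-0.09]},{"delta_pos":[7,167,71],"angular":[0,0,-0.09]},{"delta_pos":[7,167,71],"angular":[0,0,-0.09]},{"delta_pos":[7,167,71],"angular":[0,0,-0.09]},{"delta_pos":[7,167,71],"angular":[0,0,-0.09]},{"delta_pos":[7,167,71],"angular":[0,0,-0.09]},{"delta_pos":[7,167,71],"angular":[0,0,-0.09]},{"delta_pos":[7,167,71],"angular":[0,0,-0.09]}]}}

```text
t: 6.38
tool_pos: [474.9, -172.6, 119.6]
eef_rot: [-3.139, -0.093, 0.0]
force: [0.2, 1.0, -0.1]
gripper_width: 47.4
grasp_force: 0.0
```

```bash
python3 - <<'E'
from h import *;from cell import *
o=observe();print(o["t"],o["tool_pos"],o["force"],o["gripper_width"])
print(delta(o,(471.5,-183.4,23.5),.047))
E
```

```text
6.3833 [ 474.87179609 -172.6096928   119.59454225] [ 0.19261937  1.03925799 -0.13890677] 47.396087533443236
(array([-4. , 10.7, 96.1]), array([-0.001,  0.   ,  0.012]))
```

Emit:
{"method": "apply_moves", "body": {"commands": [{"delta_pos":[-4,10,40],"angular":[0,0,0.012]},{"delta_pos":[-4,10,60],"angular":[0,0,0.012]},{"delta_pos":[-4,10,60],"angular":[0,0,0.012]},{"delta_pos":[-4,10,60],"angular":[0,0,0.012]},{"delta_pos":[-4,10,60],"angular":[0,0,0.012]}]}}

```text
t: 6.8
tool_pos: [471.8, -183.6, 60.7]
eef_rot: [-3.141, -0.074, -0.001]
force: [-0.7, -0.8, 0.3]
gripper_width: 50.1
grasp_force: 0.0
```

```bash
python3 - <<'E'
from h import *;from cell import *
o=observe();print(o["t"],o["tool_pos"],o["force"],abs(o["joint_vel"]).max())
d=get_image("wrist");pickle.dump(d,open('w4.pkl','wb'))
u=fp(d,(471.5,-183,25)).astype(int);x0,y0=u-[45,60];print(u,x0,y0)
cv2.imwrite('pics/w4.png',cv2.resize(d["img"][y0:y0+100,x0:x0+120],(720,600),interpolation=cv2.INTER_CUBIC))
print(delta(o,(471.5,-183.4,23.5),.047))
E
```

```text
6.8 [ 471.83866527 -183.57246633   60.70538902] [-0.69838509 -0.76519525  0.31282068] 0.013912991770863543
[253 220] 208 160
(array([-0.4, -0.2, 37.2]), array([-0.   , -0.001, -0.   ]))
```

View pics/w4.png

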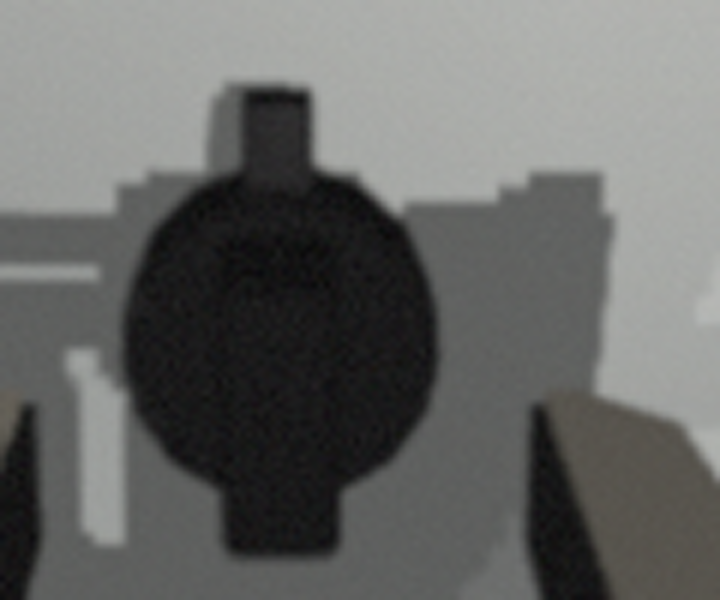

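The view shows the wing at x≈282, midway between the fingers (37 and 530), with the lug straight ahead at (278,90). I'll descend and grip.

Emit:
{"method": "apply_moves", "body": {"commands": [{"delta_pos":[0,0,15],"angular":[0,0,0]},{"delta_pos":[0,0,28],"angular":[0,0,0]},{"delta_pos":[0,0,37],"angular":[0,0,0]},{"delta_pos":[0,0,37],"angular":[0,0,0]}]}}

```text
t: 7.18
tool_pos: [471.1, -184.3, 22.3]
eef_rot: [-3.141, -0.071, 0.0]
force: [-0.4, 0.4, 0.1]
gripper_width: 50.2
grasp_force: 0.0
```

Emit:
{"method": "apply_moves", "body": {"claw": 0, "commands": [{"delta_pos":[0,0,0],"angular":[0,0,0]},{"delta_pos":[0,0,0],"angular":[0,0,0]},{"delta_pos":[0,0,0],"angular":[0,0,0]},{"delta_pos":[0,0,0],"angular":[0,0,0]},{"delta_pos":[0,0,0],"angular":[0,0,0]},{"delta_pos":[0,0,0],"angular":[0,0,0]},{"delta_pos":[0,0,0],"angular":[0,0,0]},{"delta_pos":[0,0,0],"angular":[0,0,0]}]}}

```text
t: 7.85
tool_pos: [471.2, -184.8, 22.9]
eef_rot: [3.141, 0.07, 0.001]
force: [0.7, 0.4, 5.3]
gripper_width: 13.8
grasp_force: 30.0
```

```bash
python3 - <<'E'
from h import *;from cell import *
o=observe();print(o["t"],o["tool_pos"],o["eef_rot"],o["force"],o["gripper_width"],o["grasp_force"])
E
```

```text
7.85 [ 471.15660109 -184.82986926   22.8665015 ] [3.14067692e+00 7.03316954e-02 5.43487003e-04] [0.74867462 0.40677555 5.28926142] 13.791887398116396 30.001176595687866
```

Emit:
{"method": "apply_moves", "body": {"commands": [{"delta_pos":[0,0,-40],"angular":[0,0,0]},{"delta_pos":[0,0,-80],"angular":[0,0,0]},{"delta_pos":[0,0,-120],"angular":[0,0,0]},{"delta_pos":[0,0,-155],"angular":[0,0,0]},{"delta_pos":[20,-35,-155],"angular":[0,0,-0.08]},{"delta_pos":[40,-70,-155],"angular":[0,0,-0.15]},{"delta_pos":[55,-105,-155],"angular":[0,0,-0.22]},{"delta_pos":[62,-140,-155],"angular":[0,0,-0.22]},{"delta_pos":[62,-170,-155],"angular":[0,0,-0.22]},{"delta_pos":[62,-190,-155],"angular":[0,0,-0.22]},{"delta_pos":[62,-190,-155],"angular":[0,0,-0.22]},{"delta_pos":[62,-190,-155],"angular":[0,0,-0.22]},{"delta_pos":[62,-190,-155],"angular":[0,0,-0.22]},{"delta_pos":[62,-190,-155],"angular":[0,0,-0.22]}]}}

```text
t: 9.02
tool_pos: [524.4, 6.4, 177.5]
eef_rot: [3.114, 0.412, -0.0]
force: [-0.8, -0.0, -0.5]
gripper_width: 14.0
grasp_force: 30.0
```

```bash
python3 - <<'E'
from h import *;from cell import *
o=observe();print(o["t"],o["tool_pos"],o["force"],o["gripper_width"],abs(o["joint_vel"]).max())
d=get_image("wrist");pickle.dump(d,open('w5.pkl','wb'))
cv2.imwrite('pics/w5.png',cv2.resize(d["img"][150:300,150:350],(800,600),interpolation=cv2.INTER_CUBIC))
print(delta(o,(524.6,8.3,168),.264))
E
```

```text
9.0167 [524.3599136    6.36982667 177.54961573] [-0.83376459 -0.00711446 -0.50348188] 14.043088598389142 0.0077292210688380105
(array([ 0.7, -1.8,  9.5]), array([ 0.001,  0.   , -0.001]))
```

View pics/w5.png

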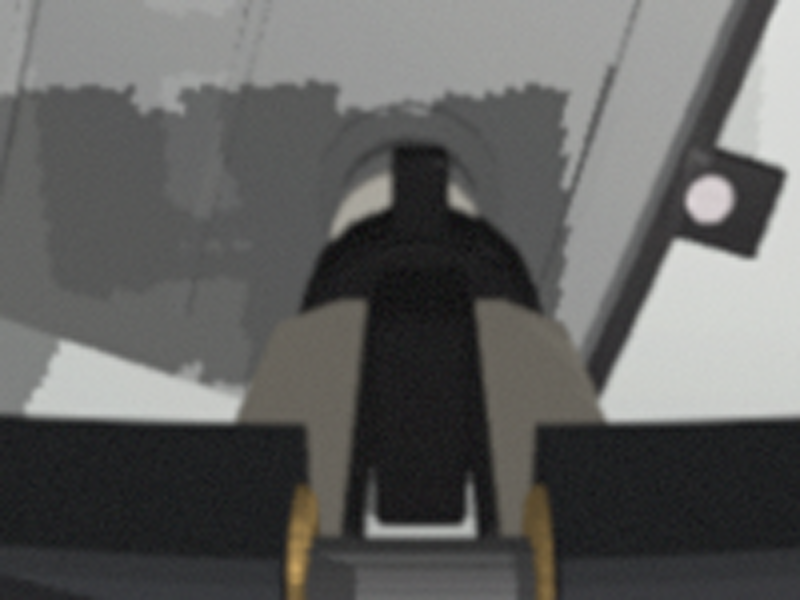

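The knob hangs straight in the grip: lug tip (420,148), skirt spanning x 303–540. The flange shows behind it over x≈333–478, which agrees with the 1.8 mm sideways correction. A quick check of the knob's place in the tool:

```bash
python3 - <<'E'
from h import *;from cell import *
o=observe();d=pickle.load(open('w5.pkl','rb'));R=Rot.from_rotvec(o["eef_rot"])
for n,p,z in(('lug tip',(420,146),174.6),('skirtL',(303,308),174.6),('skirtR',(540,308),174.6),('flL',(333,225),126),('flR',(478,210),126)):
    X=plane(*fray(d,(p[0]/4+150-.4,p[1]/4+150-.4)),z);print(n,X.round(1),R.inv().apply(X-o["tool_pos"]).round(1))
k=pickle.load(open('w4.pkl','rb'))
# ref: same feature while on the bench with tool at (471.84,-183.57)
X=plane(*fray(k,(276/6+208-.4,88/6+160-.4)),20);print('ref lug',X)
E
```

```text
lug tip [557.2  14.9 174.6] [33.9  0.3  3. ]
skirtL [527.7  25.6 174.6] [  8.2 -17.7   3. ]
skirtR [537.1  -9.6 174.6] [ 8.2 18.7  3. ]
flL [525.4  23.7 126. ] [  5.4 -16.5  51.6]
flR [535.5  -2.5 126. ] [ 8.5 11.4 51.6]
ref lug [ 504.5885398  -181.36789562   20.        ]
```

Emit:
{"method": "apply_moves", "body": {"commands": [{"delta_pos":[0,-2,5],"angular":[0,0,0]},{"delta_pos":[0,-2,9],"angular":[0,0,0]},{"delta_pos":[0,-2,12],"angular":[0,0,0]},{"delta_pos":[0,-2,14],"angular":[0,0,0]},{"delta_pos":[0,-2,16],"angular":[0,0,0]},{"delta_pos":[0,-2,16],"angular":[0,0,0]}]}}

```text
t: 9.57
tool_pos: [524.1, 9.7, 161.2]
eef_rot: [3.114, 0.415, -0.0]
force: [0.9, -0.7, -1.1]
gripper_width: 13.5
grasp_force: 30.0
```

Emit:
{"method": "apply_moves", "body": {"commands": [{"delta_pos":[0,1,3],"angular":[0,0,0]},{"delta_pos":[0,1,6],"angular":[0,0,0]},{"delta_pos":[0,1,9],"angular":[0,0,0]},{"delta_pos":[0,1,9],"angular":[0,0,0]}]}}

```text
t: 9.9
tool_pos: [524.4, 8.8, 152.1]
eef_rot: [3.114, 0.415, 0.0]
force: [1.6, -0.0, -1.6]
gripper_width: 13.5
grasp_force: 30.0
```

Emit:
{"method": "apply_moves", "body": {"commands": [{"delta_pos":[0,0,2],"angular":[0,0,0]},{"delta_pos":[0,0,4],"angular":[0,0,0]},{"delta_pos":[0,0,6],"angular":[0,0,0]},{"delta_pos":[0,0,6],"angular":[0,0,0]},{"delta_pos":[0,0,6],"angular":[0,0,0]}]}}

```text
t: 10.32
tool_pos: [524.5, 8.8, 146.8]
eef_rot: [-3.114, -0.415, -0.001]
force: [1.4, -0.2, 4.2]
gripper_width: 13.7
grasp_force: 30.0
```

```bash
python3 - <<'E'
from h import *;from cell import *
for i in range(3):
    o=observe();print(o["t"],o["tool_pos"],o["force"],o["moment"],o["gripper_width"]);get_image("wrist")
E
```

```text
10.3167 [524.45821637   8.84586516 146.7576878 ] [ 1.38514154 -0.17169295  4.23872465] [ 1.04116911e-01 -2.84545769e-01  2.10829785e-04] 13.678058722214216
10.3667 [524.4413467    8.86021251 146.81874917] [0.5811501  0.89701745 3.58919193] [ 0.13256696 -0.27770471  0.04906744] 13.696430576970446
10.4167 [524.4835165    8.83860476 146.85138443] [1.37150673 1.58627151 3.9485208 ] [ 0.1061236  -0.30003992 -0.01165479] 13.905094469578588
```

Emit:
{"method": "apply_moves", "body": {"commands": [{"delta_pos":[0,0,2],"angular":[0,0,0]},{"delta_pos":[0,0,4],"angular":[0,0,0]},{"delta_pos":[0,0,6],"angular":[0,0,0]},{"delta_pos":[0,0,6],"angular":[0,0,0]},{"delta_pos":[0,0,6],"angular":[0,0,0]},{"delta_pos":[0,0,6],"angular":[0,0,0]},{"delta_pos":[0,0,6],"angular":[0,0,0]}]}}

```text
t: 11.05
tool_pos: [524.5, 8.9, 140.9]
eef_rot: [-3.114, -0.415, -0.001]
force: [0.4, 0.8, 8.3]
gripper_width: 13.5
grasp_force: 30.0
```

```bash
python3 - <<'E'
from h import *;from cell import *
o=observe();print(o["t"],o["tool_pos"],o["force"],o["moment"],o["gripper_width"])
s=get_image("scene")["img"]
cv2.imwrite('pics/p3.png',cv2.resize(s[130:220,215:365],(800,480),interpolation=cv2.INTER_CUBIC))
E
```

```text
11.05 [524.4964203    8.85630593 140.90402344] [0.43162223 0.75193235 8.33121801] [ 0.1163162  -0.14267826 -0.00338274] 13.507510840322604
```

View pics/p3.png

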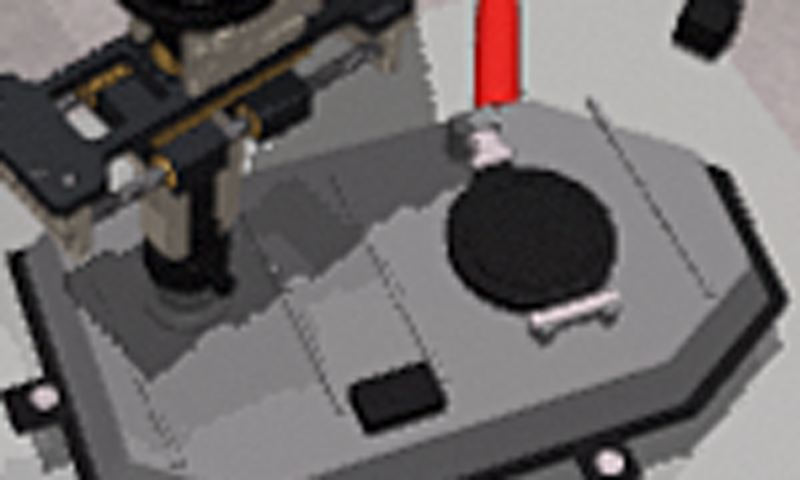

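The knob is seated on the flange at (195,290). The cover is shut under its catch at (490,145), and 8.3 N matches the shaft being about 7.5 mm down. Handing in.

```bash
python3 -c "
from cell import *
print(close_job())"
```

```text
the job is handed in; nothing more can be done
None
```

I handed the job in at about 11 s of the 50 s allowed: the bulb cover is latched shut, and the knob is seated on the D-shaft, still gripped and holding it about 7.5 mm down (estimated from the 8.3 N push). The hand-in returned no verdict.

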